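# Close the warmer cover over the capped vial

## Task

The two-well vial warmer stands just inside the hood's opening with both its covers half raised; one well holds the red-capped vial, the other an open clear vial. Lower the cover over the red-capped vial gently down onto the housing until it is fully closed, without slamming it, and let go. Leave the cover over the open vial raised and the red-capped vial standing in its well.

Things in the scene. Friction and masses are not known exactly. Their poses are not given: they have to be found in the camera images.
- near_bar (a point): Handle bar (black, 10 mm thick, 36 long, on two thin arms) of the cover nearer the robot; point = bar's centre. Bar is 50 mm ahead of the cover's front edge, over the hood's sill. Frame turns with the cover: y along bar and hinge, x to the hinge, z up when closed. Hinge line at (140, any, -18) mm in it. Closed: bar centre 116 mm above bench. Reach it through the opening (robot's right), tool tilted.
- far_bar (a point): The same point of the other cover, farther from the robot; the bars stand 55 mm apart. The warmer is a fixed white box 90 mm deep, 114 wide, 98 high, its front facing the hood's opening (to the robot's right, -y), hinges along its rear top edge. Each cover is a blue frame with clear pane, 88 x 53 x 8 mm, 100 g.
- near_cover (a joint): Hinge of the cover nearer the robot: 0 = closed, level, resting on the housing; grows as the front edge rises. Starts 0.35 to 0.55 rad. A friction hinge: the cover stays at any angle where it is left, and moves with 1 to 2 N at the bar.
- far_cover (a joint): The same for the cover farther from the robot. Surroundings: a solid hood end wall (x 0.36 to 0.42 m, from y = -0.47 to the left) stands between robot and bench; the way in is round its right end, over the sill (30 mm high, y -0.47 to -0.37), under the sash (lower edge 0.45 m up, y -0.45 to -0.41). A box 120 mm high stands at x > 0.63 m.
- capped_mid (a point): Centre (half-way up) of the red-capped vial, 40 mm diameter, 74 high, upright in one of the two 43 mm wells, under the cover to be closed; its top is 7 mm below the rim. z is its long axis. It stands in line with its cover's bar: y near 0 in that bar's frame. The other well holds an open clear vial, 32 mm diameter, 62 high.

How it is judged:
By the outcome, as a careful person would: the job done as asked, in the order asked, and still so for the second after the job is handed in, with the robot touching nothing.
It also fails if it takes over 35 s, if anything falls off the work surface, if the arm or the gripper's body presses on something with over 40 N, if the wrist force passes 120 N, or if a joint passes its speed limit or range.

## Robot

A 7-joint arm with a two-finger parallel gripper is mounted at the origin on a cart in front of the work surface, level with it; the furniture and walls round the work are solid. World frame = base frame: x ahead of the robot, y to its left, z up, the work surface at z = 0. Lengths are in m, angles in rad, forces in N, time in s.
With the tool pointing down it reaches from about 0.425 to 0.925 m from the base axis. Payload 6.8 kg.
Tool frame: the origin (TCP) lies midway between the tips of the shut fingers; the grasp point (between the pads) lies 19 mm behind it; z points along the fingers, y is the direction in which the jaws open and shut (so a half turn about z gives the same grasp; the last joint's range is limited). The gripper opens to 85 mm and grips with 20 to 120 N. Pads are 22 mm wide; open, the fingers measure 114 mm over their backs; the gripper's body (76 mm by 85 mm) begins 54 mm behind the grasp point. The pads swing forward as they close: fully open they stand 13 mm farther back than shut.
Start: joints at [1.052, 0.477, 0.022, 1.555, -0.011, 1.109, -0.083], TCP at [0.27, -0.619, 0.231] pointing down, gripper open.
Joint ranges: [-2.96, 2.96], [-0.34, 2.1], [-1.41, 1.46], [0.24, 2.44], [-1.37, 4.51], [0.17, 1.92], [-2.96, 2.96]. Speed limits (rad/s): [2.39, 2.39, 3.14, 3.14, 3.14, 3.14, 3.14].

## Interface

Orientations are given as a unit quaternion [w, x, y, z].
In Python, from station import bot gives the robot as it stands.
- The arm moves only by the shell command python3 -m jog 'ROWS' [FORCE]. ROWS is JSON, a list of rows, each a list of 3 entries, a list of its own where there are three numbers: the shift along the tool's x, y, z in mm, then the turn, a rotation vector about the tool's x, y, z in degrees, then the closure, from -1 (fully open) to 1 (shut). A call has 1 to 12 rows; each row shifts and turns the commanded pose from where the row before left it, along the tool's axes as they then stand; what a row does not reach is not made up. A row lasts 1/8 s, in which the tool goes at most 62.5 mm and 10.7 degrees, less where a joint would pass 70% of its speed; a pose out of reach is approached as far as the arm can. A call is refused whole if a number of a shift passes 62.5 or a number of a turn 10.7, either way. A call with a gripper value outside its range is refused whole. The fingers move at their own pace and stop on an object; FORCE is the grip in N (left out, the last holds). Time passes only in rows, so rows that do not move let the fingers close. It gives the time, the measured TCP pose, the force and the opening at its end, in the units of the state.
- bot.get_obs(): the state, without advancing time (a new reading comes with each control period).
- bot.read_camera(name): name is "scene" or "top" or "wrist"; returns (picture, depth): 384x512x3 uint8, red, green, blue; 384x512 float32, m along the optical axis (not along the pixel's ray), 0 where there is no reading.
- bot.camera_info(name): a dict with "fx", "fy", "cx", "cy" (pixels), "world_from_camera" (4x4, takes a point from camera to world coordinates); the wrist camera has in their place "mount" (4x4, takes a point from camera to tool coordinates, whose origin is the TCP and whose axes are the flange's). Camera axes: x right, y up, looking along -z (the intrinsics and any distortion apply to the point x, -y, -z); pixel columns grow to the right and rows downward; lengths in m; the calibration is good to about 2 mm. A picture is of the moment at which its call begins: read the wrist's pose just before it. camera_info takes no time and is no camera call.
- bot.hand_in(): hands the job in, once; it reports no verdict.
Trained networks look in the newest picture that a camera, given by its name, has taken for a name from the list of things; names that differ only in an ending like _2 or _b are one class to them, and where a whole thing is asked for, a point or a joint stands for the part that bears it (a point fixed in the world has none). Each returns a list of dicts, best first, with "score" (0 to 1); they miss things now and then, are a little off and sometimes report something else, mostly with a low value. They report only what shows in the picture. A call takes as long as a camera call.
- bot.find_in(camera, thing): "xy" ([column, row] as shares, 0 to 1, of the picture: columns of its width, rows of its height, amid what is visible of it).
- bot.cut_out(camera, thing): "pixels" (384x512 bool, what is visible of it) and "xy" ([column, row] as shares, 0 to 1, of the picture: columns of its width, rows of its height, amid what is visible of it).
- bot.landmark_of(camera, thing): "xy" ([column, row] as shares, 0 to 1, of the picture: columns of its width, rows of its height: a listed point, or the origin of a listed thing).
The state is a dict: "t": time; "q": joint angles; "joint_vel": joint speeds; "joint_torque": joint torques, N m; "eef_pos": TCP position; "tool_rot": TCP orientation; "contact_force": force on the tool from outside, world axes, zero at the start; "torque": the same for the moment, N m; "gripper_width": opening from 0.0 (shut) to 1.0 (fully open).
Only numpy, scipy, OpenCV 4.12 (cv2) and the standard library are available. Lean on these libraries where they do the work, as an engineer would, in place of code of your own. Each camera call takes 0.05 s, during which the arm holds its last target.

## Working session

There is one attempt and no reset: what is moved stays moved. The work goes in short steps, Python scripts to look and compute and a shell command to move; the robot and the scene stay as the last step left them, time stands still between calls to the robot, and variables do not carry over. Pictures are saved under pics/ and viewed, and the job is handed in when it is done.

```bash
ls; mkdir -p pics
cat > h.py <<'E'
import numpy as np,cv2
from station import bot
from scipy.spatial.transform import Rotation as R
def snap(n,f):
    im,d=bot.read_camera(n); cv2.imwrite('pics/'+f,cv2.cvtColor(im,cv2.COLOR_RGB2BGR)); return im,d
def T(n):
    i=bot.camera_info(n)
    return i,np.array(i['world_from_camera'])
def w(n,u,v,z,M=None):
    i=bot.camera_info(n); M=np.array(i['world_from_camera']) if M is None else M
    p=np.array([(u-i['cx'])/i['fx']*z,-(v-i['cy'])/i['fy']*z,-z,1]); return (M@p)[:3]
E
python3 - <<'E'
from h import *
np.set_printoptions(precision=4,suppress=True)
o=bot.get_obs();print(o)
for n in('scene','top'):
    im,d=snap(n,n+'0.png'); print(bot.camera_info(n))
    for t in('near_bar','far_bar','capped_mid'):
        r=bot.landmark_of(n,t)[:2]
        for k in r:
            u,v=k['xy'][0]*512,k['xy'][1]*384
            z=d[int(v),int(u)]; print(n,t,k['score'],u,v,z,w(n,u,v,z))
E
```

```text
pics
{'t': 0.0, 'q': array([ 1.0519,  0.4778,  0.0223,  1.5565, -0.0115,  1.1093, -0.0831]), 'joint_vel': array([ 0.0018,  0.0004,  0.0007, -0.0002, -0.0003,  0.0012,  0.0002]), 'joint_torque': array([ -0.0011, -59.6448,   1.6081, -28.1202,   0.0127,   0.0093,
        -0.    ]), 'eef_pos': array([ 0.2693, -0.6183,  0.2303]), 'tool_rot': array([-0.0009,  0.979 ,  0.2039, -0.0002]), 'contact_force': array([ 0.0969, -0.405 , -0.0918]), 'torque': array([0.0059, 0.0166, 0.0195]), 'gripper_width': 0.9996421414828894}
{'fx': 351.4980780815998, 'fy': 351.4980780815998, 'cx': 262.73357777010006, 'cy': 194.95667404302748, 'world_from_camera': array([[ 0.1748, -0.8117,  0.5572,  1.0302],
       [ 0.9846,  0.1488, -0.0922, -0.4147],
       [-0.0081,  0.5648,  0.8252,  0.8409],
       [ 0.    ,  0.    ,  0.    ,  1.    ]])}
scene near_bar 0.87 237.8752 180.9024 1.0341405 [ 0.4075 -0.3852  0.0115]
scene far_bar 0.84 252.416 197.79840000000002 0.7833788 [ 0.5947 -0.366   0.1911]
scene capped_mid 0.54 249.6 194.304 0.7901194 [ 0.5835 -0.3707  0.19  ]
scene capped_mid 0.5 281.3952 222.4896 0.8680841 [ 0.6097 -0.2994  0.0858]
{'fx': 395.1030655929216, 'fy': 395.1030655929216, 'cx': 259.67306431432297, 'cy': 183.91494393753698, 'world_from_camera': array([[ 0.0239,  0.9972, -0.0709,  0.4975],
       [-0.9997,  0.0235, -0.0062, -0.3205],
       [-0.0045,  0.071 ,  0.9975,  0.9822],
       [ 0.    ,  0.    ,  0.    ,  1.    ]])}
top near_bar 0.82 289.28 195.49439999999998 0.9651133 [ 0.5394 -0.3875  0.0172]
top far_bar 0.71 289.9968 165.504 0.97603506 [ 0.6138 -0.3883  0.0115]
```

Run:
```python
import cv2
for n in('scene','top'):
    im=cv2.imread(f'pics/{n}0.png')
    c=im[110:290,170:410]
    cv2.imwrite(f'pics/{n}0c.png',cv2.resize(c,None,fx=3.3,fy=3.3,interpolation=cv2.INTER_CUBIC))
```

```text
(no output)
```

View pics/scene0.png

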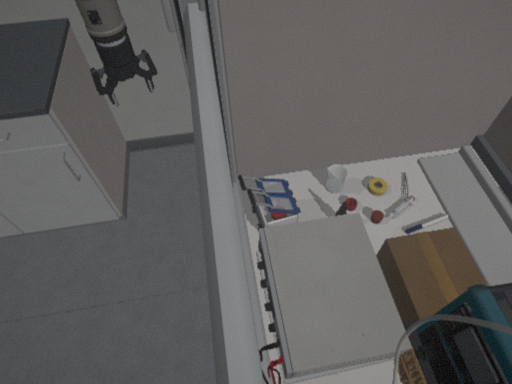

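View pics/top0.png

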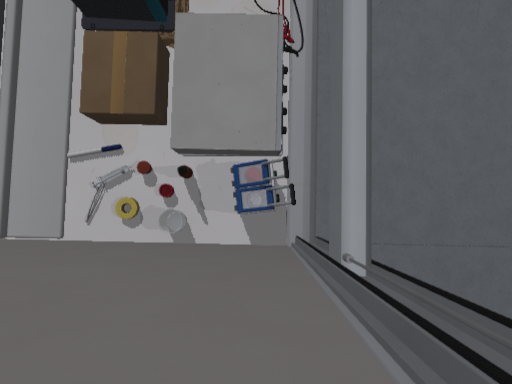

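```bash
sleep 0
```

```text
(no output)
```

View pics/scene0c.png

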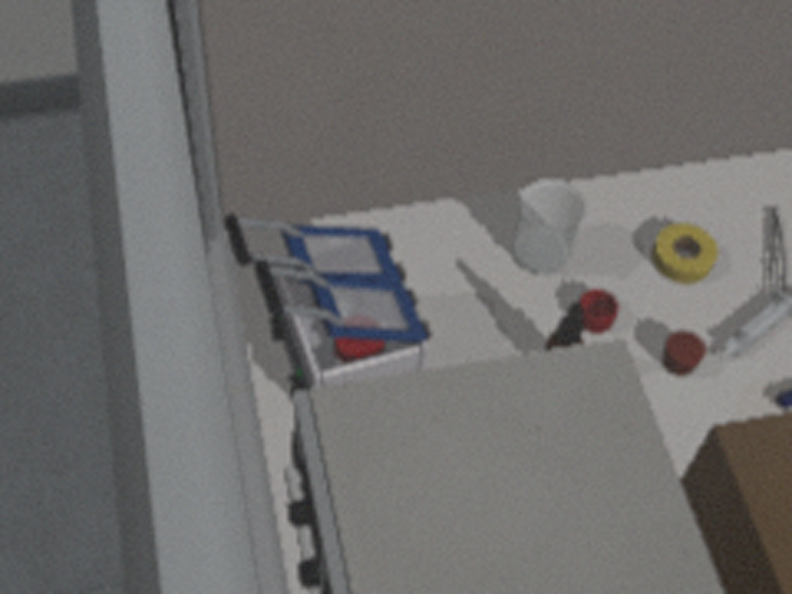

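View pics/top0c.png

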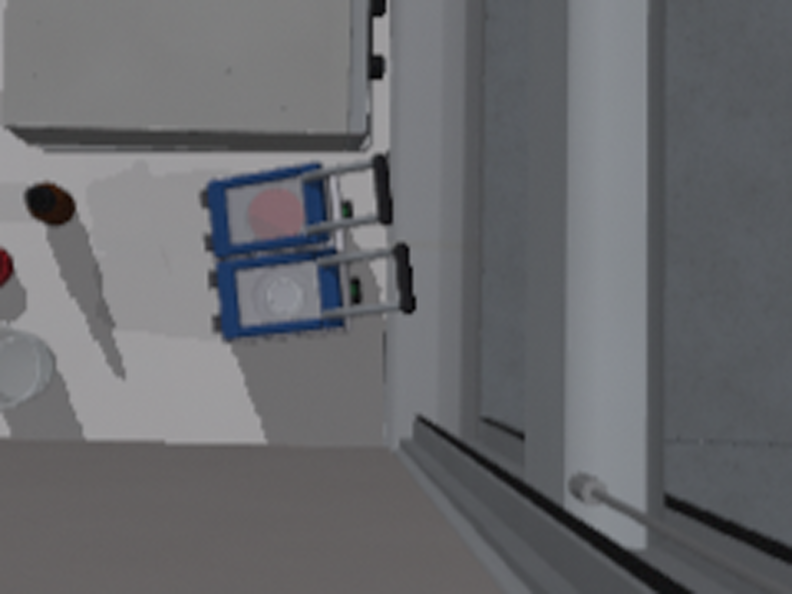

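The red cap is under the far cover (top about (253,173), bar about (286,167); scene bar about (252,198)), so the far cover is the one to close. Next I triangulate the bars.

```bash
cat >> h.py <<'E'
def ray(n,u,v):
    i,M=T(n); d=np.array([(u-i['cx'])/i['fx'],-(v-i['cy'])/i['fy'],-1]); d=M[:3,:3]@d; return M[:3,3],d/np.linalg.norm(d)
def tri(a,b):
    (p,d),(q,e)=ray(*a),ray(*b)
    A=np.array([d,-e]).T; s=np.linalg.lstsq(A,q-p,rcond=None)[0]
    x,y=p+s[0]*d,q+s[1]*e; return (x+y)/2,np.linalg.norm(x-y)
E
python3 - <<'E'
from h import *
np.set_printoptions(precision=4,suppress=True)
C={}
for n in('scene','top'):
    im,d=bot.read_camera(n)
    for t in('near_bar','far_bar','near_cover','far_cover'):
        for k in bot.cut_out(n,t)[:2]:
            m=k['pixels']; vs,us=np.nonzero(m); z=d[m]
            print(n,t,k['score'],'mean',us.mean(),vs.mean(),m.sum())
    for t in('near_bar','far_bar'):
        k=bot.landmark_of(n,t); print(n,t,[(x['score'],x['xy'][0]*512,x['xy'][1]*384) for x in k[:2]])
g=lambda x,y:(170+x/3.3,110+y/3.3)
for nm,s,t in(('near',(237,240),(405,278)),('far',(270,290),(382,188))):
    print(nm,tri(('scene',*g(*s)),('top',*g(*t))))
for nm,s,t in(('near e+',(246,262),(400,245)),('near e-',(231,215),(410,312)),('far e+',(279,313),(379,156)),('far e-',(262,264),(386,222))):
    print(nm,tri(('scene',*g(*s)),('top',*g(*t))))
E
```

```text
scene near_bar 0.56 mean 268.7701754385965 184.9578947368421 570
scene far_bar 0.8 mean 275.671490593343 201.70043415340086 691
scene near_cover 0.79 mean 266.20060790273556 184.77203647416414 658
scene far_cover 0.69 mean 276.24122807017545 201.96052631578948 684
scene far_cover 0.4 mean 277.06 215.38 100
scene near_bar [(0.95, 243.5072, 177.40800000000002)]
scene far_bar [(0.57, 246.784, 197.18399999999997)]
top near_bar 0.69 mean 259.6155285313377 197.91674462114125 1069
top far_bar 0.88 mean 255.74057843996493 171.68010517090272 1141
top near_cover 0.67 mean 260.0462573591253 197.56433978132884 1189
top far_cover 0.98 mean 255.25220458553792 172.68253968253967 1134
top near_bar [(0.66, 291.584, 194.91840000000002)]
top far_bar [(0.81, 288.9216, 166.8096)]
near (array([ 0.5355, -0.3831,  0.1728]), np.float64(0.001261654696401502))
far (array([ 0.59  , -0.3673,  0.1842]), np.float64(0.0008410939476535505))
near e+ (array([ 0.556 , -0.3796,  0.1731]), np.float64(0.0012697852606382296))
near e- (array([ 0.5146, -0.3853,  0.1759]), np.float64(0.0032684932522063655))
far e+ (array([ 0.6098, -0.3647,  0.1847]), np.float64(0.0015778460270122131))
far e- (array([ 0.5689, -0.3697,  0.1862]), np.float64(0.001405302591572265))
```

```bash
cat >> h.py <<'E'
def pose():
    o=bot.get_obs(); q=o['tool_rot']; return np.array(o['eef_pos']),R.from_quat([q[1],q[2],q[3],q[0]]),o
def Rt(a,tilt):
    a,t=np.radians([a,tilt]); z=np.array([np.sin(a)*np.sin(t),np.cos(a)*np.sin(t),-np.cos(t)]); x=np.array([np.cos(a),-np.sin(a),0]); return R.from_matrix(np.array([x,np.cross(z,x),z]).T)
def plan(p1,R1,n):
    p,r,o=pose(); rv=(r.inv()*R1).as_rotvec()/n; dp=(np.array(p1)-p)/n
    print('rotstep',np.round(np.degrees(rv),2),'pos',np.round(p,4),'z',np.round(r.as_matrix()[:,2],3))
    for k in range(n):
        print([list(map(float,np.round(r.inv().apply(dp)*1000,0))),list(map(float,np.round(np.degrees(rv),1)))]); r=r*R.from_rotvec(rv)
E
python3 - <<'E'
from h import *
plan([0.45,-0.60,0.28],Rt(22,55),8)
E
```

```text
rotstep [6.5  2.73 5.24] pos [ 0.2696 -0.6188  0.2313] z [ 0.  0. -1.]
[[22.0, 7.0, -6.0], [6.5, 2.7, 5.2]]
[[22.0, 4.0, -6.0], [6.5, 2.7, 5.2]]
[[23.0, 1.0, -5.0], [6.5, 2.7, 5.2]]
[[23.0, -1.0, -4.0], [6.5, 2.7, 5.2]]
[[23.0, -4.0, -2.0], [6.5, 2.7, 5.2]]
[[23.0, -6.0, -1.0], [6.5, 2.7, 5.2]]
[[22.0, -8.0, 1.0], [6.5, 2.7, 5.2]]
[[21.0, -10.0, 3.0], [6.5, 2.7, 5.2]]
```

```bash
python3 -m jog '[[[22,7,-6],[6.5,2.7,5.2],1],[[22,4,-6],[6.5,2.7,5.2],1],[[23,1,-5],[6.5,2.7,5.2],1],[[23,-1,-4],[6.5,2.7,5.2],1],[[23,-4,-2],[6.5,2.7,5.2],1],[[23,-6,-1],[6.5,2.7,5.2],1],[[22,-8,1],[6.5,2.7,5.2],1],[[21,-10,3],[6.5,2.7,5.2],1],[[0,0,0],[0,0,0],1],[[0,0,0],[0,0,0],1]]'
python3 - <<'E'
from h import *
p,r,o=pose(); print(o['q'],o['contact_force'],o['joint_torque']); snap('scene','s1.png'); snap('wrist','w1.png')
plan([0.56,-0.48,0.235],Rt(22,58),5)
E
```

```text
t: 2.35
eef_pos: [0.4453, -0.5986, 0.2768]
tool_rot: [-0.443, 0.879, -0.157, 0.083]
contact_force: [0.1, -0.8, -0.5]
gripper_width: 0.002
[ 1.26554192  1.02122682 -0.4330608   0.79294439 -0.4117364   1.90968664
 -1.03424303] [ 0.05470498 -0.79824931 -0.48477207] [ 7.82962795e-02 -8.40226078e+01 -8.47734153e+00 -2.64035922e+01
 -2.71063708e+00  1.64905876e+00 -2.68083648e-02]
rotstep [0.92 0.21 0.22] pos [ 0.4456 -0.5985  0.2775] z [ 0.284  0.751 -0.596]
[[13.0, -11.0, 29.0], [0.9, 0.2, 0.2]]
[[13.0, -11.0, 30.0], [0.9, 0.2, 0.2]]
[[13.0, -10.0, 30.0], [0.9, 0.2, 0.2]]
[[13.0, -10.0, 30.0], [0.9, 0.2, 0.2]]
[[12.0, -9.0, 30.0], [0.9, 0.2, 0.2]]
```

View pics/s1.png

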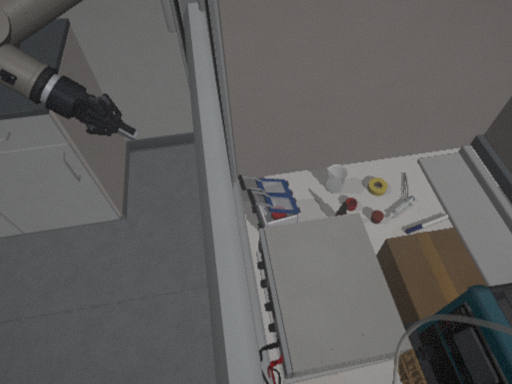

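View pics/w1.png

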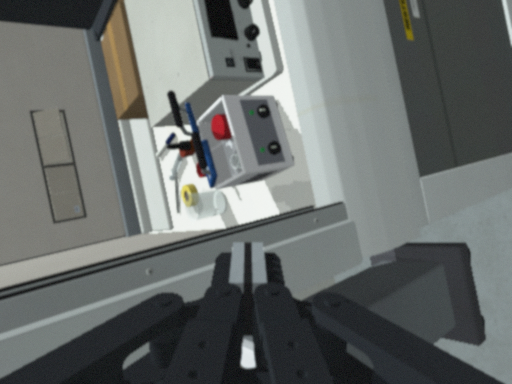

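```bash
cat > fk.py <<'E'
import numpy as np, itertools
from scipy.spatial.transform import Rotation as R
from scipy.optimize import least_squares
D=[([1.0519,.4778,.0223,1.5565,-.0115,1.1093,-.0831],[.2696,-.6186,.231],[-.0009,.979,.2039,-.0002]),
([1.26554192,1.02122682,-.4330608,.79294439,-.4117364,1.90968664,-1.03424303],[.4455,-.5986,.277],[-.443,.879,-.157,.083])]
def fk(q,sg,L,off,full=False):
    # L: d1,d3,d5,d7,a3(x offset at elbow),a6
    r=R.identity();p=np.zeros(3);P=[p]
    ax='zyzyzyz'
    T=[(0,0,0),(0,0,L[0]),(0,0,0),(L[4],0,L[1]),(-L[4],0,0),(0,0,L[2]),(L[5],0,L[3])]
    for i in range(7):
        p=p+r.apply(T[i]) if i<6 else p
        P.append(p)
        r=r*R.from_euler(ax[i],sg[i]*q[i]+(off[i] if off is not None else 0))
        if i==5: p=p+r.apply((L[5],0,0))
    p=p+r.apply((0,0,L[3])); P.append(p)
    return (p,r,P) if full else (p,r)
def rq(q): return R.from_quat([q[1],q[2],q[3],q[0]])
E
python3 - <<'E'
from fk import *
best=[]
for s in itertools.product([1,-1],repeat=4):
    sg=[s[0],1,s[1],1,s[2],1,s[3]]
    def f(x):
        o=[x[0],0,0,0,0,0,x[1]]; e=[]
        for q,p,w in D: e+=list((fk(q,sg,[0]*6,o)[1].inv()*rq(w)).as_rotvec())
        return e
    for a in range(-3,4):
        for b in range(-3,4):
            z=least_squares(f,[a,b]); best.append((z.cost,s,tuple(np.round(z.x,3))))
best.sort(); print(best[0]); seen=set()
for b in best:
    if b[1] not in seen: seen.add(b[1]); print(b)
E
```

```text
(np.float64(6.242441913310573e-07), (-1, -1, -1, -1), (np.float64(-0.0), np.float64(-4.713)))
(np.float64(6.242441913310573e-07), (-1, -1, -1, -1), (np.float64(-0.0), np.float64(-4.713)))
(np.float64(0.030823480569760843), (1, 1, 1, -1), (np.float64(2.314), np.float64(5.873)))
(np.float64(0.0402687668566296), (1, -1, -1, -1), (np.float64(3.871), np.float64(1.452)))
(np.float64(0.08515612850332437), (-1, -1, 1, -1), (np.float64(-1.071), np.float64(0.473)))
(np.float64(0.10381606096422641), (1, 1, -1, -1), (np.float64(3.389), np.float64(0.683)))
(np.float64(0.11170475104014575), (1, -1, 1, -1), (np.float64(2.795), np.float64(0.359)))
(np.float64(0.14190280721853768), (-1, 1, 1, -1), (np.float64(-1.557), np.float64(-6.574)))
(np.float64(0.20458029788989332), (-1, 1, -1, -1), (np.float64(-0.478), np.float64(-5.485)))
(np.float64(0.2691856891136779), (-1, 1, 1, 1), (np.float64(-1.028), np.float64(1.247)))
(np.float64(0.40752922207363096), (-1, 1, -1, 1), (np.float64(0.032), np.float64(2.357)))
(np.float64(0.5179085726130737), (1, 1, 1, 1), (np.float64(-3.439), np.float64(1.128)))
(np.float64(0.6839610125069331), (1, 1, -1, 1), (np.float64(-2.384), np.float64(-4.041)))
(np.float64(0.7994038250238503), (-1, -1, -1, 1), (np.float64(0.532), np.float64(3.107)))
(np.float64(0.8542085203263228), (-1, -1, 1, 1), (np.float64(-0.561), np.float64(2.031)))
(np.float64(1.1974116275429725), (1, -1, -1, 1), (np.float64(-1.879), np.float64(2.986)))
(np.float64(1.256968891767557), (1, -1, 1, 1), (np.float64(-2.976), np.float64(1.916)))
```

Run:
```python
from fk import *
sg=[-1,1,-1,1,-1,1,-1]; o=[0,0,0,0,0,0,-4.713]
def f(x,m):
    L=np.zeros(6); L[m]=x; return np.concatenate([np.array(fk(q,sg,L,o)[0])-p for q,p,w in D])*1000
for m in([0,1,2,3],[0,1,2,3,5],[0,1,2,3,4],[0,1,2,3,4,5]):
    z=least_squares(f,np.full(len(m),.1),args=(m,)); print(m,z.x,np.round(z.fun,1))
```

```text
[0, 1, 2, 3] [0.277213   0.42496653 0.51416707 0.20123761] [45.2 44.3 -7.5 12.  -8.6  7.5]
[0, 1, 2, 3, 5] [ 0.38132525  0.12609347  0.53456072  0.0233855  -0.14091566] [52.7 23.2 -0.3 -4.9  1.7  0.3]
[0, 1, 2, 3, 4] [0.27113854 0.38606586 0.4913177  0.18339933 0.04188947] [53.6 28.8 -1.8 -1.5 -0.4  1.8]
[0, 1, 2, 3, 4, 5] [ 2.23113812 -4.00130686  1.35164408 -2.54422511 -0.87946606 -2.47201727] [-0.  0. -0.  0.  0.  0.]
```

Run:
```python
from h import *
plan([0.52,-0.52,0.27],Rt(35,50),5)
```

```text
rotstep [-0.69  2.24  1.84] pos [ 0.4456 -0.5985  0.2775] z [ 0.284  0.751 -0.596]
[[8.0, -11.0, 17.0], [-0.7, 2.2, 1.8]]
[[7.0, -11.0, 17.0], [-0.7, 2.2, 1.8]]
[[6.0, -12.0, 17.0], [-0.7, 2.2, 1.8]]
[[5.0, -12.0, 17.0], [-0.7, 2.2, 1.8]]
[[4.0, -12.0, 17.0], [-0.7, 2.2, 1.8]]
```

```bash
G='
from h import *
p,r,o=pose(); print("DATA",list(np.round(o["q"],4)),list(np.round(p,4)),list(np.round(o["tool_rot"],4)),np.round(o["contact_force"],1))'
python3 -m jog '[[[8,-11,17],[-0.7,2.2,1.8],1],[[7,-11,17],[-0.7,2.2,1.8],1],[[0,0,0],[0,0,0],1]]' >/dev/null; python3 -c "$G"
python3 -m jog '[[[6,-12,17],[-0.7,2.2,1.8],1],[[5,-12,17],[-0.7,2.2,1.8],1],[[4,-12,17],[-0.7,2.2,1.8],1],[[0,0,0],[0,0,0],1]]'; python3 -c "$G"
python3 -c "
from h import *
snap('scene','s2.png'); snap('top','t2.png');snap('wrist','w2.png')"
```

```text
DATA [np.float64(1.2672), np.float64(0.9323), np.float64(-0.4423), np.float64(0.9662), np.float64(-0.4469), np.float64(1.736), np.float64(-1.0878)] [np.float64(0.4757), np.float64(-0.5647), np.float64(0.2761)] [np.float64(-0.4277), np.float64(0.8754), np.float64(-0.2019), np.float64(0.1001)] [-0.5 -0.9  0.1]
t: 3.32
eef_pos: [0.5189, -0.518, 0.2721]
tool_rot: [-0.404, 0.865, -0.269, 0.127]
contact_force: [-0.5, -0.5, 0.6]
gripper_width: -0.0
DATA [np.float64(1.2538), np.float64(0.8209), np.float64(-0.452), np.float64(1.1784), np.float64(-0.5058), np.float64(1.4939), np.float64(-1.168)] [np.float64(0.5189), np.float64(-0.518), np.float64(0.2721)] [np.float64(-0.4043), np.float64(0.8651), np.float64(-0.2686), np.float64(0.1265)] [-0.5 -0.5  0.6]
```

View pics/s2.png

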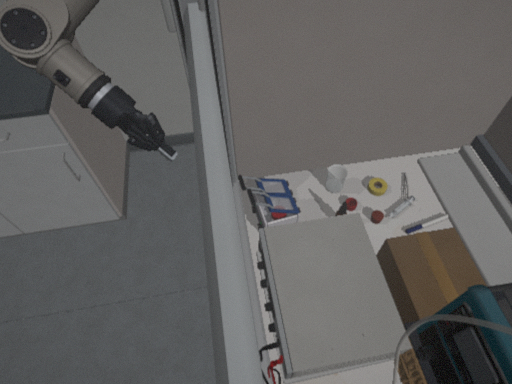

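View pics/t2.png

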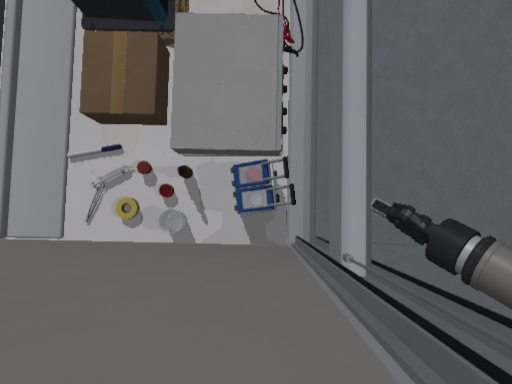

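```bash
cat > geo.py <<'E'
from h import *
u=np.array([.993,.12,0]);u/=np.linalg.norm(u); hx=np.array([-u[1],u[0],0])
far=np.array([.590,-.368,.184]); near=far-.055*u; near[2]=.174; near[:2]+= [0,-.004]
th0=.525
def bar(th): # far bar centre at angle th
    f=lambda t: np.array([-(.140*np.cos(t)-.018*np.sin(t)),.140*np.sin(t)+.018*np.cos(t)])
    d=f(th)-f(th0); b=far+hx*d[0]; b[2]=.098+f(th)[1]; return b
def clear(p,Rm):
    # distance of near bar+arms / far bar in tool frame to body box and finger box
    M=Rm.as_matrix(); out=[]
    s=np.linspace(-.018,.018,13)
    pts=np.array([near+k*u for k in s]+[near+e*.018*u+hx*l for e in(1,-1) for l in np.linspace(0,.05,6)])
    t=(pts-p)@M
    def box(t,lo,hi): 
        d=np.maximum(np.maximum(lo-t,t-hi),0); return np.linalg.norm(d,axis=1).min()
    return box(t,np.array([-.043,-.043,-.3]),np.array([.043,.043,-.073])),box(t,np.array([-.013,-.03,-.073]),np.array([.013,.03,0]))
E
python3 - <<'E'
from geo import *
print('closed bar',bar(0),'now',bar(th0))
for a in(0,20,30,40):
  for t in(45,55,65):
    Rm=Rt(a,t);M=Rm.as_matrix(); o=[]
    for th in(th0,.25,0):
        p=bar(th)+.008*M[:,2]-.018*M[:,1]; o.append([round(1000*x) for x in clear(p,Rm)])
    print(a,t,o,np.round(p,3))
E
```

```text
closed bar [ 0.59334443 -0.39567513  0.116     ] now [ 0.59       -0.368       0.18374565]
0 45 [[65, 24], [55, 26], [37, 28]] [ 0.593 -0.377  0.123]
0 55 [[63, 24], [59, 26], [47, 29]] [ 0.593 -0.379  0.126]
0 65 [[60, 24], [64, 26], [57, 30]] [ 0.593 -0.381  0.129]
20 45 [[51, 21], [42, 27], [26, 31]] [ 0.6   -0.378  0.123]
20 55 [[45, 20], [44, 27], [33, 31]] [ 0.599 -0.38   0.126]
20 65 [[41, 19], [46, 27], [41, 32]] [ 0.598 -0.382  0.129]
30 45 [[44, 20], [34, 26], [20, 31]] [ 0.603 -0.38   0.123]
30 55 [[36, 18], [34, 26], [25, 31]] [ 0.602 -0.381  0.126]
30 65 [[30, 16], [35, 26], [32, 31]] [ 0.601 -0.383  0.129]
40 45 [[39, 19], [25, 24], [13, 30]] [ 0.605 -0.382  0.123]
40 55 [[29, 16], [24, 24], [17, 30]] [ 0.604 -0.383  0.126]
40 65 [[20, 14], [24, 24], [22, 30]] [ 0.603 -0.384  0.129]
```

Run:
```python
from geo import *
Rm=Rt(20,56);M=Rm.as_matrix()
p=bar(th0)+.000*M[:,2]-.040*M[:,1]-.05*M[:,2]; print(p, clear(p,Rm), clear(p+.05*M[:,2],Rm))
plan(p,Rm,6)
```

```text
[ 0.58347283 -0.38593325  0.2448668 ] (np.float64(0.10336399439789848), np.float64(0.05195049175984864)) (np.float64(0.05779286041000904), np.float64(0.03374775872054619))
rotstep [ 0.98 -1.97 -1.47] pos [ 0.5177 -0.5205  0.2708] z [ 0.438  0.63  -0.641]
[[-4.0, -13.0, 22.0], [1.0, -2.0, -1.5]]
[[-3.0, -12.0, 22.0], [1.0, -2.0, -1.5]]
[[-2.0, -12.0, 22.0], [1.0, -2.0, -1.5]]
[[-1.0, -12.0, 23.0], [1.0, -2.0, -1.5]]
[[1.0, -11.0, 23.0], [1.0, -2.0, -1.5]]
[[2.0, -11.0, 23.0], [1.0, -2.0, -1.5]]
```

```bash
G='
from h import *
p,r,o=pose(); print("DATA",list(map(float,np.round(o["q"],3))),np.round(p,4),np.round(r.as_matrix()[:,2],3),np.round(o["contact_force"],1))'
python3 -m jog '[[[-4,-13,22],[1,-2,-1.5],1],[[-3,-12,22],[1,-2,-1.5],1],[[-2,-12,22],[1,-2,-1.5],1],[[0,0,0],[0,0,0],1]]' ; python3 -c "$G"
python3 -m jog '[[[-1,-12,23],[1,-2,-1.5],1],[[1,-11,23],[1,-2,-1.5],1],[[2,-11,23],[1,-2,-1.5],1],[[0,0,0],[0,0,0],1]]'; python3 -c "$G"
python3 -c "
from h import *
snap('scene','s3.png'); snap('top','t3.png');snap('wrist','w3.png')"
```

```text
t: 3.98
eef_pos: [0.553, -0.4467, 0.2582]
tool_rot: [-0.438, 0.869, -0.208, 0.103]
contact_force: [0.2, 0.3, 0.4]
gripper_width: -0.0
DATA [1.196, 0.841, -0.502, 1.225, -0.505, 1.498, -1.129] [ 0.553  -0.4467  0.2582] [ 0.361  0.717 -0.596] [0.2 0.3 0.4]
t: 4.47
eef_pos: [0.5864, -0.3785, 0.2456]
tool_rot: [-0.466, 0.869, -0.148, 0.08]
contact_force: [0.6, 0.2, -0.6]
gripper_width: -0.001
DATA [1.127, 0.872, -0.545, 1.247, -0.502, 1.504, -1.097] [ 0.5864 -0.3785  0.2456] [ 0.277  0.786 -0.553] [ 0.6  0.2 -0.6]
```

View pics/s3.png

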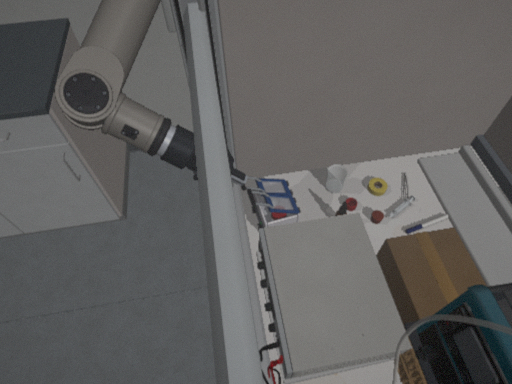

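View pics/w3.png

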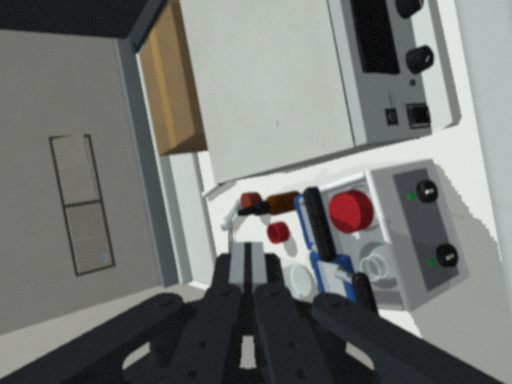

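View pics/t3.png

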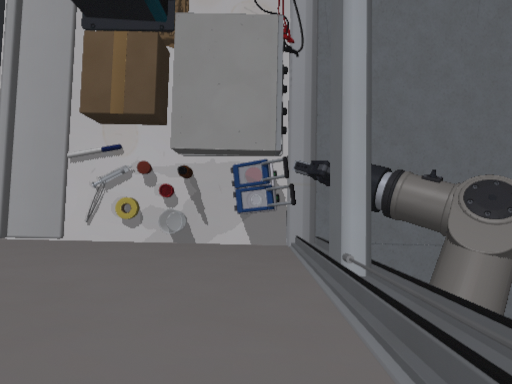

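Wrist view: far bar at about (318,225) with the red cap behind it, and near bar at about (362,290). I measure the bar with the wrist depth.

Run:
```python
from geo import *
i=bot.camera_info('wrist');print(i)
p,r,o=pose()
im,d=bot.read_camera('wrist')
M=np.eye(4);M[:3,:3]=r.as_matrix();M[:3,3]=p; W=M@np.array(i['mount'])
print([(k['score'],k['xy'][0]*512,k['xy'][1]*384) for k in bot.landmark_of('wrist','far_bar')])
g=im.max(axis=2)
for (u,v) in((312,195),(315,210),(318,225),(322,240),(327,255),(355,283),(362,292),(367,300)):
    z=d[v,u]; print(u,v,g[v,u],z,np.round(w('wrist',u,v,z,W),4))
```

```text
{'fx': 344.16836264425467, 'fy': 344.16836264425467, 'cx': 247.51758440786517, 'cy': 194.87827597059837, 'mount': array([[ 4.92181956e-04,  9.55500002e-01,  2.94990685e-01,
         7.45253374e-02],
       [ 9.99999670e-01, -2.79612828e-04, -7.62775731e-04,
        -6.10832530e-04],
       [-6.46349033e-04,  2.94990963e-01, -9.55499824e-01,
        -1.42514496e-01],
       [ 0.00000000e+00,  0.00000000e+00,  0.00000000e+00,
         1.00000000e+00]])}
[(0.56, 318.1056, 223.7184)]
312 195 24 0.20100787 [ 0.6057 -0.3694  0.1873]
315 210 33 0.1998082 [ 0.5968 -0.3704  0.1881]
318 225 31 0.1993192 [ 0.588  -0.3708  0.1884]
322 240 28 0.19872317 [ 0.5792 -0.3717  0.1883]
327 255 25 0.19708905 [ 0.5705 -0.3736  0.1885]
355 283 31 0.1955883 [ 0.5522 -0.3816  0.1789]
362 292 27 0.19343802 [ 0.5472 -0.3847  0.1781]
367 300 26 0.19346352 [ 0.5422 -0.3858  0.1764]
```

Run:
```python
from geo import *
Rm=Rt(20,58);M=Rm.as_matrix()
p=bar(th0)+.010*M[:,2]-.032*M[:,1]; print(p, clear(p,Rm))
plan(p,Rm,4)
```

```text
[ 0.59870027 -0.3440962   0.205584  ] (np.float64(0.0448232048703752), np.float64(0.02816684927922677))
rotstep [0.46 0.02 0.04] pos [ 0.5841 -0.384   0.2459] z [ 0.283  0.781 -0.557]
[[0.0, 2.0, 14.0], [0.5, 0.0, 0.0]]
[[0.0, 3.0, 14.0], [0.5, 0.0, 0.0]]
[[0.0, 3.0, 14.0], [0.5, 0.0, 0.0]]
[[0.0, 3.0, 14.0], [0.5, 0.0, 0.0]]
```

```bash
python3 -m jog '[[[0,2,14],[0.5,0,0],1],[[0,2,14],[0.5,0,0],1],[[0,3,14],[0.5,0,0],1],[[0,3,14],[0.5,0,0],1],[[0,0,0],[0,0,0],1]]'
python3 - <<'E'
from geo import *
a,_=snap('wrist','w4.png');b,_=snap('scene','s4.png')
c=cv2.resize(b[140:240,180:320],None,fx=5,fy=5,interpolation=cv2.INTER_CUBIC);cv2.imwrite('pics/s4c.png',c[:,:,::-1])
p,r,o=pose();print(p,r.inv().apply(bar(th0)-p))
E
```

```text
t: 5.35
eef_pos: [0.5985, -0.3419, 0.2057]
tool_rot: [-0.48, 0.86, -0.149, 0.083]
contact_force: [-0.1, 0.0, 0.2]
gripper_width: -0.002
[ 0.59876843 -0.34361375  0.20698078] [-5.46504847e-05  3.33969246e-02 -9.80243372e-03]
```

View pics/w4.png

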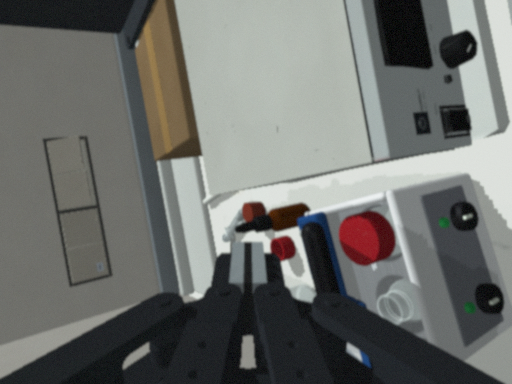

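View pics/s4c.png

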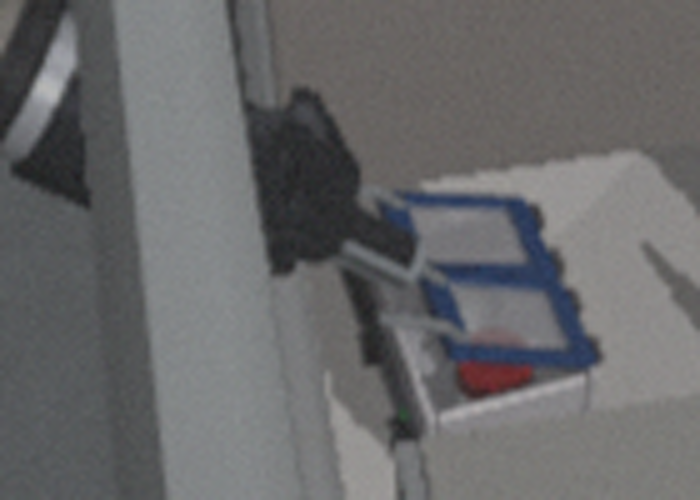

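```bash
python3 -m jog '[[[0,3,0],[0,0,0],1],[[0,3,0],[0,0,0],1],[[0,3,0],[0,0,0],1],[[0,3,0],[0,0,0],1],[[0,0,0],[0,0,0],1]]'
python3 -m jog '[[[0,2,0],[0,0,0],1],[[0,2,0],[0,0,0],1],[[0,2,0],[0,0,0],1],[[0,0,0],[0,0,0],1]]'
python3 - <<'E'
from geo import *
a,_=snap('wrist','w5.png')
p,r,o=pose();print(p,r.inv().apply(bar(th0)-p),r.inv().apply(o['contact_force']))
E
```

```text
t: 6.08
eef_pos: [0.5964, -0.3496, 0.1964]
tool_rot: [-0.479, 0.861, -0.15, 0.084]
contact_force: [-0.3, 0.8, 0.1]
gripper_width: 0.001
t: 6.58
eef_pos: [0.5954, -0.3526, 0.1914]
tool_rot: [-0.479, 0.861, -0.149, 0.084]
contact_force: [0.2, 0.6, 0.8]
gripper_width: -0.001
[ 0.5953608  -0.35248453  0.19147194] [ 0.00018107  0.01521168 -0.00988612] [-0.13725551 -1.17735329  0.41704301]
```

View pics/w5.png

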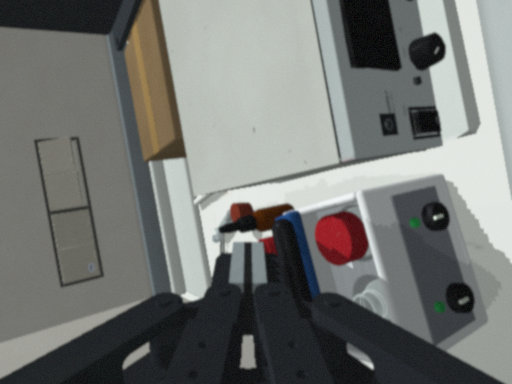

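```bash
python3 -m jog '[[[0,2,0],[0,0,0],1],[[0,2,0],[0,0,0],1],[[0,0,0],[0,0,0],1]]'
python3 -m jog '[[[0,2,0],[0,0,0],1],[[0,2,0],[0,0,0],1],[[0,2,0],[0,0,0],1],[[0,2,0],[0,0,0],1],[[0,0,0],[0,0,0],1]]'
python3 - <<'E'
from geo import *
a,_=snap('wrist','w6.png')
p,r,o=pose();print(p,r.inv().apply(bar(th0)-p),r.inv().apply(o['contact_force']))
E
```

```text
t: 7.0
eef_pos: [0.5947, -0.3545, 0.188]
tool_rot: [-0.479, 0.861, -0.149, 0.084]
contact_force: [-0.7, -0.1, 0.2]
gripper_width: -0.0
t: 7.62
eef_pos: [0.5932, -0.3585, 0.1811]
tool_rot: [-0.479, 0.861, -0.149, 0.084]
contact_force: [0.4, -0.6, 0.9]
gripper_width: -0.001
[ 0.59320864 -0.35845291  0.18120557] [ 0.00020314  0.00314338 -0.00989809] [0.77001656 0.50097293 0.07641208]
```

View pics/w6.png

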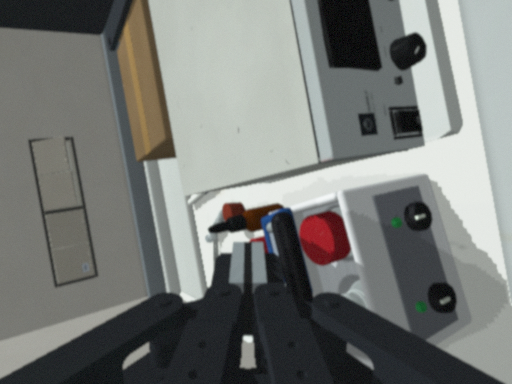

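```bash
cat >> geo.py <<'E'
def wristbar(pts):
    i=bot.camera_info('wrist');p,r,o=pose();im,d=bot.read_camera('wrist')
    M=np.eye(4);M[:3,:3]=r.as_matrix();M[:3,3]=p; W=M@np.array(i['mount'])
    for u,v in pts:
        z=d[v,u];x=w('wrist',u,v,z,W); print(u,v,im[v,u],np.round(x,4),'tool',np.round(r.inv().apply(x-p)*1000,1))
E
python3 - <<'E'
from geo import *
wristbar([(280,225),(284,240),(288,250),(292,265),(296,280)])
E
```

```text
280 225 [25 25 28] [ 0.6072 -0.3785  0.1746] tool [20.  13.1 -8.6]
284 240 [31 32 33] [ 0.6009 -0.3796  0.1746] tool [ 14.4  14.7 -11.2]
288 250 [28 28 30] [ 0.5964 -0.3797  0.1737] tool [ 10.2  16.4 -12.1]
292 265 [23 23 26] [ 0.5902 -0.3808  0.1737] tool [  4.7  17.9 -14.8]
296 280 [22 25 22] [ 0.5843 -0.3825  0.1743] tool [ -0.3  19.4 -18.2]
```

Run:
```python
from geo import *
p,r,o=pose()
th=[.41,.33,.25,.17,.1,.05,.02,0,-.02]
for a,b in zip(th,th[1:]): print(a,b,np.round(bar(a),4),np.round(r.inv().apply(bar(b)-bar(a))*1000,1))
```

```text
0.41 0.33 [ 0.5911 -0.377   0.1703] [ 2.4 11.   1.1]
0.33 0.25 [ 0.5917 -0.3824  0.1604] [ 2.  10.9  2. ]
0.25 0.17 [ 0.5923 -0.3869  0.1501] [ 1.7 10.8  2.8]
0.17 0.1 [ 0.5927 -0.3906  0.1394] [1.1 9.3 3.1]
0.1 0.05 [ 0.593  -0.3932  0.1299] [0.6 6.5 2.6]
0.05 0.02 [ 0.5932 -0.3946  0.123 ] [0.3 3.9 1.7]
0.02 0 [ 0.5933 -0.3953  0.1188] [0.2 2.6 1.2]
0 -0.02 [ 0.5933 -0.3957  0.116 ] [0.1 2.5 1.2]
```

```bash
python3 -m jog '[[[0.8,3.6,0.4],[0,0,0],1],[[0.8,3.7,0.4],[0,0,0],1],[[0.8,3.7,0.4],[0,0,0],1],[[0.7,3.6,0.6],[0,0,0],1],[[0.7,3.6,0.7],[0,0,0],1],[[0.6,3.6,0.7],[0,0,0],1],[[0,0,0],[0,0,0],1]]'
python3 -m jog '[[[0.6,2.7,0.7],[0,0,0],1],[[0.5,2.7,0.7],[0,0,0],1],[[0.4,2.7,0.7],[0,0,0],1],[[0.4,2.7,0.7],[0,0,0],1],[[0,0,0],[0,0,0],1]]'
python3 - <<'E'
from geo import *
a,_=snap('wrist','w7.png');b,_=snap('scene','s7.png')
c=cv2.resize(b[140:240,180:320],None,fx=5,fy=5,interpolation=cv2.INTER_CUBIC);cv2.imwrite('pics/s7c.png',c[:,:,::-1])
p,r,o=pose();print(p,r.inv().apply(o['contact_force']))
E
```

```text
t: 8.6
eef_pos: [0.5944, -0.3681, 0.1607]
tool_rot: [-0.479, 0.861, -0.149, 0.084]
contact_force: [0.4, -0.0, 0.8]
gripper_width: -0.002
t: 9.22
eef_pos: [0.5952, -0.3719, 0.1502]
tool_rot: [-0.479, 0.861, -0.149, 0.084]
contact_force: [-0.6, 0.1, 0.8]
gripper_width: 0.0
[ 0.59529862 -0.37181007  0.15049586] [0.10556906 0.17660609 0.44428331]
```

View pics/w7.png

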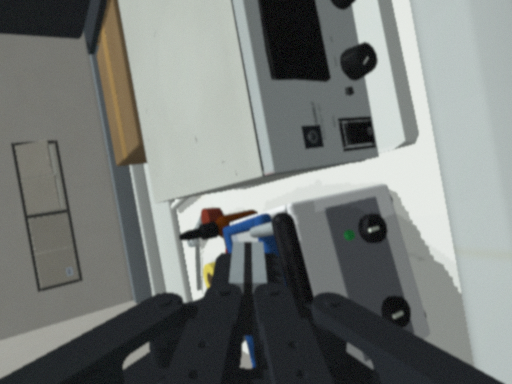

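View pics/s7c.png

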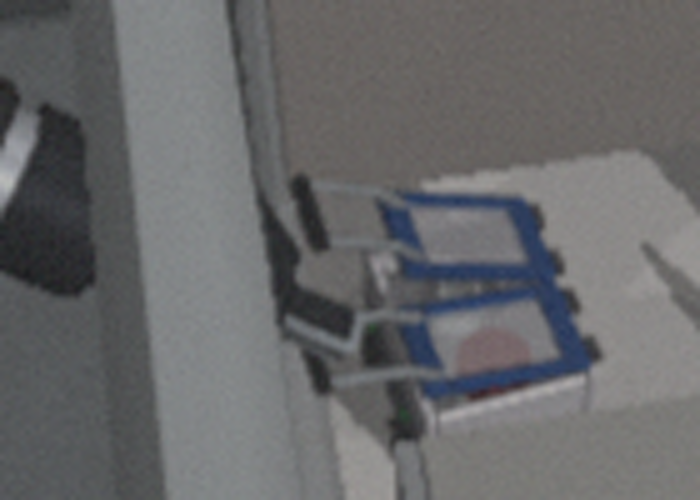

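The far cover is following the finger down while the near cover stays raised. I check the bar height.

Run:
```python
from geo import *
wristbar([(283,230),(287,245),(291,260),(296,280),(300,290)])
```

```text
283 230 [30 32 36] [ 0.6071 -0.3928  0.1435] tool [18.2 14.3 -9.7]
287 245 [29 32 31] [ 0.601  -0.3945  0.144 ] tool [ 13.   15.8 -13.1]
291 260 [25 23 27] [ 0.5944 -0.3941  0.1431] tool [  6.7  17.5 -14.2]
296 280 [17 20 22] [ 0.5864 -0.3959  0.1436] tool [ -0.3  19.3 -18.2]
300 290 [20 24 26] [ 0.5821 -0.3964  0.1429] tool [ -4.1  21.  -19.5]
```

```bash
python3 -m jog '[[[0.3,2,0.7],[0,0,0],1],[[0.3,2,0.7],[0,0,0],1],[[0.3,2,0.7],[0,0,0],1],[[0.2,2,0.7],[0,0,0],1],[[0.2,2,0.8],[0,0,0],1],[[0.2,2,0.8],[0,0,0],1],[[0.2,1.5,0.6],[0,0,0],1],[[0.1,1.5,0.6],[0,0,0],1],[[0,0,0],[0,0,0],1]]'
python3 -m jog '[[[0.1,1,0.4],[0,0,0],1],[[0.1,1,0.4],[0,0,0],1],[[0.1,1,0.4],[0,0,0],1],[[0,0,0],[0,0,0],1]]'
python3 - <<'E'
from geo import *
p,r,o=pose();print(p,r.inv().apply(o['contact_force']))
wristbar([(283,230),(287,245),(291,260),(296,280),(300,290)])
E
```

```text
t: 10.5
eef_pos: [0.5959, -0.3754, 0.1347]
tool_rot: [-0.479, 0.861, -0.149, 0.084]
contact_force: [-0.5, -0.4, -0.2]
gripper_width: -0.002
t: 11.0
eef_pos: [0.596, -0.3761, 0.1316]
tool_rot: [-0.479, 0.861, -0.149, 0.084]
contact_force: [-0.8, 0.5, 0.0]
gripper_width: 0.005
[ 0.59601182 -0.37606831  0.13157039] [-0.87340877 -0.11294827  0.13048797]
283 230 [29 34 31] [ 0.6079 -0.3975  0.1249] tool [ 18.4  14.2 -10.2]
287 245 [34 34 36] [ 0.6014 -0.3976  0.1243] tool [ 12.4  15.9 -11.9]
291 260 [32 32 31] [ 0.5951 -0.3985  0.1242] tool [  6.7  17.5 -14.3]
296 280 [13 17 17] [ 0.587  -0.3999  0.1245] tool [ -0.5  19.4 -17.9]
300 290 [20 18 23] [ 0.5827 -0.4005  0.1239] tool [ -4.2  21.  -19.4]
```

Bar centre is about 0.120 m, so 4 mm remains. I close slowly and watch the force.

```bash
python3 -m jog '[[[0,0.8,0.3],[0,0,0],1],[[0,0.8,0.3],[0,0,0],1],[[0,0.8,0.3],[0,0,0],1],[[0,0,0],[0,0,0],1]]'
python3 -m jog '[[[0,0.7,0.3],[0,0,0],1],[[0,0.7,0.3],[0,0,0],1],[[0,0,0],[0,0,0],1]]'
python3 -m jog '[[[0,0.7,0.3],[0,0,0],1],[[0,0,0],[0,0,0],1]]'
python3 - <<'E'
from geo import *
p,r,o=pose();print(p,r.inv().apply(o['contact_force']))
wristbar([(283,230),(287,245),(291,260),(296,280),(300,290)])
E
```

```text
t: 11.55
eef_pos: [0.5959, -0.3766, 0.1291]
tool_rot: [-0.479, 0.861, -0.149, 0.084]
contact_force: [-0.2, 0.1, -0.5]
gripper_width: -0.001
t: 11.92
eef_pos: [0.5958, -0.3768, 0.1276]
tool_rot: [-0.479, 0.861, -0.149, 0.084]
contact_force: [-0.6, -0.5, 0.8]
gripper_width: 0.002
t: 12.18
eef_pos: [0.5957, -0.3769, 0.1269]
tool_rot: [-0.479, 0.861, -0.149, 0.084]
contact_force: [1.0, -0.1, 0.2]
gripper_width: -0.001
[ 0.595728   -0.37688114  0.12685775] [ 0.97804423 -0.23892177  0.0882278 ]
283 230 [26 29 31] [ 0.6075 -0.3974  0.1195] tool [18.  14.4 -9.2]
287 245 [31 32 33] [ 0.6011 -0.3981  0.1194] tool [ 12.2  16.  -11.5]
291 260 [24 25 25] [ 0.5951 -0.4001  0.1201] tool [  7.2  17.4 -15.3]
296 280 [26 23 24] [ 0.5865 -0.4002  0.1194] tool [ -0.8  19.5 -17.4]
300 290 [25 25 24] [ 0.5824 -0.4012  0.1191] tool [ -4.3  21.  -19.2]
```

```bash
for k in 1 2 3; do :; done
python3 -m jog '[[[0,0.7,0.3],[0,0,0],1],[[0,0,0],[0,0,0],1]]' | sed -n 2,4p
python3 -m jog '[[[0,0.7,0.3],[0,0,0],1],[[0,0,0],[0,0,0],1]]' | sed -n 2,4p
python3 -m jog '[[[0,0.7,0.3],[0,0,0],1],[[0,0,0],[0,0,0],1]]' | sed -n 2,4p
python3 -c "
from geo import *
wristbar([(287,245),(296,280)])"
```

```text
eef_pos: [0.5958, -0.3769, 0.1263]
tool_rot: [-0.479, 0.861, -0.149, 0.084]
contact_force: [-0.1, -0.2, 0.8]
eef_pos: [0.5958, -0.3769, 0.1259]
tool_rot: [-0.48, 0.861, -0.149, 0.084]
contact_force: [-1.1, 0.4, 3.0]
eef_pos: [0.5959, -0.3769, 0.1255]
tool_rot: [-0.48, 0.861, -0.149, 0.084]
contact_force: [-1.9, 0.0, 5.8]
287 245 [32 31 32] [ 0.6016 -0.3994  0.1189] tool [ 12.9  15.8 -12.9]
296 280 [20 17 21] [ 0.5871 -0.4012  0.1188] tool [ -0.2  19.3 -18.4]
```

```bash
python3 -m jog '[[[0,0.7,0.2],[0,0,0],1],[[0,0,0],[0,0,0],1]]' | sed -n 2,4p
python3 -m jog '[[[0,0.7,0.2],[0,0,0],1],[[0,0,0],[0,0,0],1],[[0,0,0],[0,0,0],1]]' | sed -n 2,4p
python3 - <<'E'
from geo import *
a,_=snap('wrist','w8.png');b,_=snap('scene','s8.png')
c=cv2.resize(b[140:240,180:320],None,fx=5,fy=5,interpolation=cv2.INTER_CUBIC);cv2.imwrite('pics/s8c.png',c[:,:,::-1])
E
```

```text
eef_pos: [0.5959, -0.3769, 0.1253]
tool_rot: [-0.48, 0.86, -0.149, 0.084]
contact_force: [-0.9, 0.6, 7.1]
eef_pos: [0.596, -0.3769, 0.1252]
tool_rot: [-0.48, 0.86, -0.148, 0.084]
contact_force: [-1.5, 0.5, 7.3]
```

View pics/s8c.png

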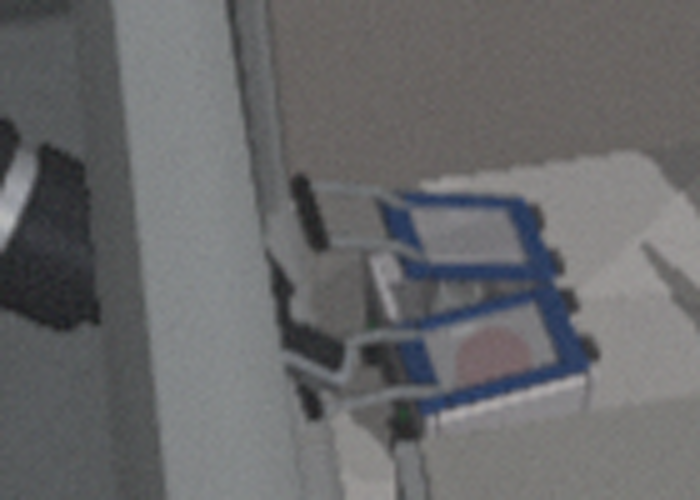

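View pics/w8.png

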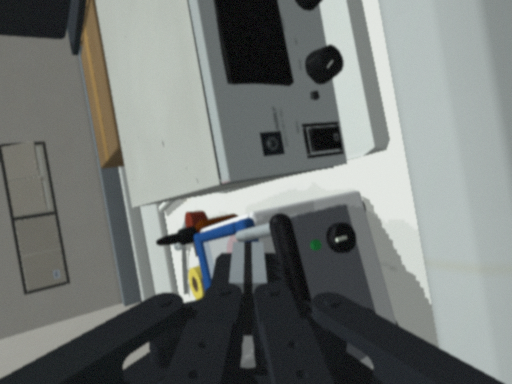

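Seated: stops at 7 N, with the frame flush. Now I lift off and withdraw.

```bash
python3 -m jog '[[[0,-3,-0.5],[0,0,0],1],[[0,-4,-1],[0,0,0],1],[[0,-5,-3],[0,0,0],1],[[0,-5,-6],[0,0,0],1],[[0,-4,-12],[0,0,0],1],[[0,-2,-16],[0,0,0],1],[[0,0,-18],[0,0,0],1],[[0,0,-18],[0,0,0],1],[[0,0,-18],[0,0,0],1],[[0,0,-18],[0,0,0],1],[[0,0,0],[0,0,0],1],[[0,0,0],[0,0,0],1]]'
python3 - <<'E'
from geo import *
a,_=snap('wrist','w9.png');b,_=snap('scene','s9.png')
c=cv2.resize(b[140:240,180:320],None,fx=5,fy=5,interpolation=cv2.INTER_CUBIC);cv2.imwrite('pics/s9c.png',c[:,:,::-1])
E
```

```text
t: 15.25
eef_pos: [0.5679, -0.4539, 0.2007]
tool_rot: [-0.48, 0.861, -0.149, 0.084]
contact_force: [0.8, 0.2, -0.1]
gripper_width: 0.007
```

View pics/s9c.png

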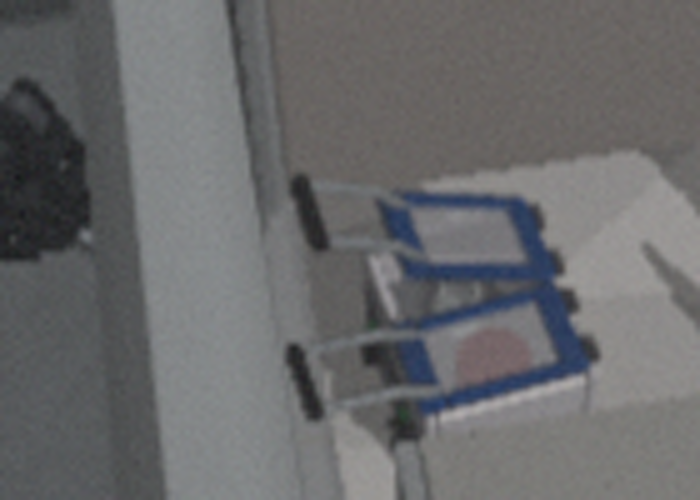

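View pics/w9.png

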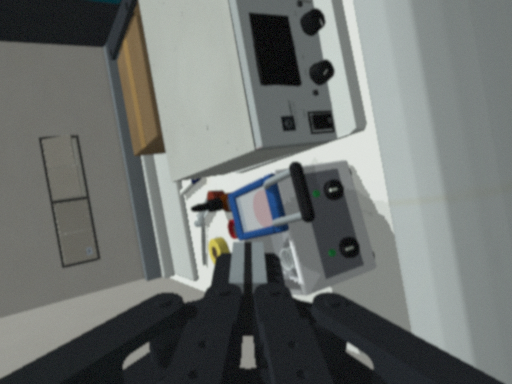

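Scene crop: far cover flush with the vial showing through its pane, near cover unchanged with bar at about (242,182) px. I make a last height check.

Run:
```python
from geo import *
wristbar([(296,172),(300,190),(304,210),(236,200),(250,232),(262,182),(275,225)])
im,d=snap('top','t9.png')
for n in ('far_cover','near_cover'):
    k=bot.cut_out('top',n)[0];vs,us=np.nonzero(k['pixels']); P=np.array([w('top',u,v,d[v,u]) for u,v in zip(us,vs)])
    P=P[(P[:,2]>.09)&(P[:,2]<.2)]; print(n,len(P),np.percentile(P[:,2],[5,50,90]))
```

```text
296 172 [28 27 31] [ 0.6065 -0.3978  0.1199] tool [17.4 34.3 98.1]
300 190 [25 30 31] [ 0.5933 -0.3985  0.1198] tool [ 5.2 37.1 93.8]
304 210 [26 28 25] [ 0.5788 -0.3996  0.1203] tool [-8.  39.8 88.5]
236 200 [ 89 106 125] [ 0.5927 -0.2713  0.1042] tool [-38.  -12.5 203.7]
250 232 [ 61  93 143] [ 0.559  -0.2927  0.1064] tool [-62.6   2.1 175.8]
262 182 [ 35  66 109] [ 0.6054 -0.329   0.1054] tool [ -6.7  12.8 160.5]
275 225 [ 82  91 101] [ 0.5664 -0.345   0.1103] tool [-38.   23.4 133.9]
far_cover 1149 [0.10236171 0.10583951 0.11802148]
near_cover 1077 [0.10836116 0.12752977 0.16868891]
```

```bash
python3 -c "
from station import bot
print(bot.get_obs()['t']);print(bot.hand_in())"
```

```text
15.55
the job is handed in; nothing more can be done
None
```

The cover over the red-capped vial (the far one) is closed, and I handed the job in at 15.6 s of the 35 s allowed.

- **How:** I laid the shut fingers over the far bar with the tool tilted in through the opening. I pushed the bar down its arc, slowing to about 6 mm/s at the end. I stopped when the contact force rose to 7 N, then lifted off and withdrew.
- **Closed cover:** Front and rear of its top both measured about 0.105 m, where level and seated should be 0.106. The top of the bar measured 0.120 m against an expected 0.121.
- **Near cover and vial:** In the scene view the near cover's bar was where it started, so that cover is still half raised. The red cap shows under the closed pane in line with its bar. I did not measure the vial's height or tilt separately.
- **Release:** The gripper was about 90 mm clear of the bar, with only noise on the force reading.

No checks disagreed. The force reading has about 1 N of noise, so I followed the 1–2 N hinge motion with the wrist camera's depth rather than by force.

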